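# Unstack the jars to their stations

## Task

Take the stack of three closed jars apart from the top, one jar after another: first stand the small jar in the middle of the balance's pan, then the medium jar in the gap between its two neighbours in the steel tray, then the large jar in the middle of the white plate of the warmer. They are glass: set each down upright and let go, do not drop any, and leave the two jars in the tray and the bottle and flask where they are.

Things in the scene. Friction and masses are not known exactly. Their poses are not given: they have to be found in the camera images.
- jar_small: smallest of three closed round jars standing in one stack (large below, medium on it, small on top) on a round cork coaster 6 mm thick lying on the bench. Amber glass body with a white paper band, 38 mm diameter and 30 mm tall; aluminium lid on it 34 mm diameter and 12 mm tall: 42 mm tall in all, about 50 g. Loose, simply standing on the jar below, up to 5 mm off centre. Origin: centre of its underside, z up.
- jar_medium: middle jar of the stack: body 50 mm diameter and 34 mm tall, aluminium lid 46 mm diameter and 12 mm tall, 46 mm tall in all, about 100 g. Loose. Origin: centre of its underside, z up.
- jar_large: bottom jar of the stack, standing on the cork coaster: body 64 mm diameter and 36 mm tall, aluminium lid 60 mm diameter and 14 mm tall, 50 mm tall in all, about 160 g. Loose. Origin: centre of its underside, z up.
- balance: white laboratory balance, fixed, 190 by 160 mm, housing 46 mm high, dark display at its front (its -x side). On it a round steel weighing pan of 100 mm diameter whose flat top is 58 mm above the bench. Origin: on the bench, directly below the centre of the pan; x points from the display side to the back, z up.
- warmer: grey warming plate (cold), fixed, 180 by 130 mm, housing 50 mm high, with two black knobs at its front (-x side, up to 62 mm high). On it a flat white square ceramic plate of 120 by 120 mm, its top 58 mm above the bench. Origin: on the bench, directly below the centre of the ceramic plate; x points from the knobs to the back, z up.
- tray: shallow steel tray, fixed, 78 by 184 mm, floor 4 mm above the bench, with a rim 4 mm thick and 10 mm high above the bench all round (inside 70 by 176 mm). It holds a row of jars of the medium size along its y axis: neighbour_a, then a gap about 60 mm wide, then neighbour_b. Origin: on the bench, below the middle of the tray, which is the middle of the gap; x across the row, y along it, z up.
- neighbour_a: closed round amber jar with an aluminium lid, the same kind and size as jar_medium (50 mm diameter, 46 mm tall), loose; it already stands in the steel tray, its centre about 55 mm from the tray's middle along the tray's +y axis. Origin: centre of its underside, z up.
- neighbour_b: closed round amber jar with an aluminium lid, the same kind and size as jar_medium (50 mm diameter, 46 mm tall), loose; it already stands in the steel tray, its centre about 55 mm from the tray's middle along the tray's -y axis. Origin: centre of its underside, z up.
- oil_bottle: bystander: closed amber bottle with a black cap, 48 mm diameter, 115 mm tall, loose, standing beyond the stations. Origin: centre of its underside.
- flask: bystander: conical glass flask with a dark stopper, 68 mm diameter at the foot, 104 mm tall, loose, standing beyond the stations. Origin: centre of its underside.
There are look-alikes about, which are no part of the job. Leave any green look-alike of the neighbour_b alone.

How it is judged:
On the way, in this order (a step that is already met when the one before it is completed fails the run):
1. the small jar stands released on the balance pan (horizontal distance between jar_small and balance below 0.015 m and z of jar_small in the frame of balance between 0.054 and 0.063 m and angle between jar_small's own z axis and vertical below 0.1 rad and contact force between jar_small and the fingers below 0.1 N and linear speed of jar_small below 0.02 m/s and angular speed of jar_small below 0.2 rad/s), for 0.2 s.
2. the medium jar stands released in the gap in the tray (horizontal distance between jar_medium and tray below 0.01 m and z of jar_medium in the frame of tray between 0 and 0.009 m and angle between jar_medium's own z axis and vertical below 0.1 rad and contact force between jar_medium and the fingers below 0.1 N and linear speed of jar_medium below 0.02 m/s and angular speed of jar_medium below 0.2 rad/s), for 0.2 s.
3. the large jar stands released on the warmer's plate (horizontal distance between jar_large and warmer below 0.015 m and z of jar_large in the frame of warmer between 0.054 and 0.063 m and angle between jar_large's own z axis and vertical below 0.1 rad and contact force between jar_large and the fingers below 0.1 N and linear speed of jar_large below 0.02 m/s and angular speed of jar_large below 0.2 rad/s), for 0.2 s.
At the end, for the whole second after the job is handed in: All released, upright (0.1 rad), at rest: small jar within 15 mm of the balance pan's centre, medium jar on the tray floor within 10 mm of the gap's middle, large jar within 15 mm of the centre of the warmer's plate; both neighbours upright, within 12 mm of where they stood (all of step 1 and all of step 2 and all of step 3 and distance of each of neighbour_a, neighbour_b from where it was at the start of the episode below 0.012 m and angle between each of neighbour_a, neighbour_b's own z axis and vertical below 0.1 rad); the robot touches nothing.
It fails at once if a jar falls (moves faster than 0.6 m/s while not held) ((linear speed of jar_small above 0.6 m/s and contact force between jar_small and the fingers below 0.05 N) or (linear speed of jar_medium above 0.6 m/s and contact force between jar_medium and the fingers below 0.05 N) or (linear speed of jar_large above 0.6 m/s and contact force between jar_large and the fingers below 0.05 N)).
It fails at once if a neighbour jar in the tray is pushed more than 12 mm or tipped (not (distance of neighbour_a from where it was at the start of the episode below 0.012 m) or not (angle between neighbour_a's own z axis and vertical below 0.1 rad) or not (distance of neighbour_b from where it was at the start of the episode below 0.012 m) or not (angle between neighbour_b's own z axis and vertical below 0.1 rad)).
It fails at once if the bottle or the flask is moved more than 20 mm (distance of any of oil_bottle, flask from where it was at the start of the episode above 0.02 m).
It also fails if it takes over 102 s, if anything falls off the work surface, if the arm or the gripper's body presses on something with over 40 N, if the wrist force passes 120 N, or if a joint passes its speed limit or range.

## Robot

A 7-joint arm with a two-finger parallel gripper is mounted at the origin on the work surface. World frame = base frame: x ahead of the robot, y to its left, z up, the work surface at z = 0. Lengths are in m, angles in rad, forces in N, time in s.
With the tool pointing down it reaches from about 0.4 to 0.9 m from the base axis. Payload 5.5 kg.
Tool frame: the origin (TCP) lies midway between the tips of the shut fingers; the grasp point (between the pads) lies 19 mm behind it (manip.grip_depth is the distance from the TCP to the grasp point, in m); z points along the fingers, x is the direction in which the jaws open and shut, and the axes are right-handed (so a half turn about z gives the same grasp; the last joint's range is limited). The gripper opens to 92 mm and grips with 3 to 60 N. Pads are 19 mm wide; open, the fingers measure 130 mm over their backs; the gripper's body (75 mm by 190 mm) begins 47 mm behind the grasp point.
Start: joints at [1.37, 0.501, -0.427, 1.55, 0.221, 1.138, -0.21], TCP at [0.291, -0.581, 0.227] pointing down, gripper open.
Joint ranges: [-2.88, 2.88], [-0.31, 2.03], [-1.54, 1.56], [0.2, 2.42], [-1.41, 4.55], [0.19, 2.02], [-2.57, 2.57]. Speed limits (rad/s): [2.57, 2.57, 3.14, 3.14, 3.14, 3.14, 3.14].

## Interface

Orientations are given as a unit quaternion [x, y, z, w].
In Python, from bench import manip, effector, viewer gives the robot as it stands. Calls block until the motion is done:
- manip.move_pose(position, orientation): joint-space move of the TCP to a pose.
- manip.servo_line(position, ori=None, vel=0.15): straight line of the TCP; ori=None keeps the orientation; vel is the mean speed in m/s.
- manip.movej(angles): joint-space move.
- effector.open_jaws() and effector.close(f_grip=None): open the fingers fully, or close them until they stop; f_grip is the grip in N (None keeps the last).
- manip.sleep(seconds).
- manip.solve_ik(position, orientation): joint angles nearest the present ones, or None.
- viewer.get_image(name): name is "scene" or "top" or "wrist"; returns the picture (480x640x3 uint8, red, green, blue); there is no depth.
- viewer.get_calibration(name): a dict with "vfov" (degrees; the focal length in pixels is half the picture's height over the tangent of half this angle, whatever the lens; pixels are square), "cx", "cy" (the principal point, pixels), "dist_coeffs" ([k1, k2, p1, p2, k3] as OpenCV has them; the pictures are not rectified), "eye" and "attitude" of the camera in the world. Camera axes: x right, y down, z forward; pixel columns grow to the right and rows downward; lengths in m; the calibration is good to about 2 mm. A picture is of the moment at which its call begins: read the wrist's pose just before it. get_calibration takes no time and is no camera call; for the wrist camera it gives the pose at the moment of the call.
A pose or a line that the arm cannot do raises manip.PlanningError and nothing moves.
- manip.hand_in(): hands the job in, once; it reports no verdict.
Readings, each from a call of its own:
- manip.current_clock(): time.
- manip.current_q(): joint angles.
- manip.current_joint_velocities(): joint speeds.
- manip.current_tau(): joint torques, N m.
- manip.current_tool_pos(): TCP position.
- manip.current_tcp_rot(): TCP orientation.
- manip.current_force(): force on the tool from outside, world axes, zero at the start.
- manip.current_wrist_torque(): the same for the moment, N m.
- manip.current_finger_gap(): finger opening in m.
Only numpy, scipy, OpenCV 4.12 (cv2) and the standard library are available. Lean on these libraries where they do the work, as an engineer would, in place of code of your own. Each camera call takes 0.05 s, during which the arm holds its last target.

## Working session

There is one attempt and no reset: what is moved stays moved. The work goes in short steps, each a Python script; the robot and the scene stay as the last script left them, time stands still between calls to the robot, and variables do not carry over. Pictures are saved under pics/ and viewed, and the job is handed in when it is done.

```bash
mkdir -p pics; ls
cat > h.py <<'E'
import numpy as np, cv2
from scipy.spatial.transform import Rotation as R
from bench import manip, effector, viewer
def K(c):
    f=240/np.tan(np.radians(c["vfov"])/2)
    return np.array([[f,0,c["cx"]],[0,f,c["cy"]],[0,0,1]])
def rot(a):
    a=np.array(a,float)
    return a if a.shape==(3,3) else R.from_quat(a).as_matrix()
def ray(c,uv):
    p=cv2.undistortPoints(np.array([[uv]],float),K(c),np.array(c["dist_coeffs"],float))[0,0]
    d=rot(c["attitude"])@np.array([p[0],p[1],1]); return np.array(c["eye"],float),d/np.linalg.norm(d)
def onz(c,uv,z):
    e,d=ray(c,uv); return e+d*(z-e[2])/d[2]
def proj(c,P):
    A=rot(c["attitude"]); P=np.atleast_2d(np.array(P,float))
    pc=(P-np.array(c["eye"]))@A
    return cv2.projectPoints(pc,np.zeros(3),np.zeros(3),K(c),np.array(c["dist_coeffs"],float))[0][:,0]
def tri(obs):
    A=np.zeros((3,3));b=np.zeros(3)
    for c,uv in obs:
        e,d=ray(c,uv);M=np.eye(3)-np.outer(d,d);A+=M;b+=M@e
    X=np.linalg.solve(A,b)
    return X,[np.linalg.norm((np.eye(3)-np.outer(d,d))@(X-e)) for e,d in [ray(c,u) for c,u in obs]]
def save(name,img): cv2.imwrite("pics/"+name,cv2.cvtColor(img,cv2.COLOR_RGB2BGR))
E
python3 - <<'E'
from h import *
import pickle
d={}
for n in("scene","top","wrist"):
    c=viewer.get_calibration(n); im=viewer.get_image(n); save(n+"0.png",im); d[n]=(c,im); print(n,c)
pickle.dump(d,open("d0.pkl","wb")); print(manip.current_clock(),manip.current_tool_pos(),manip.current_tcp_rot(),manip.current_finger_gap())
E
```

```text
pics
scene {'vfov': 56.64495422113581, 'cx': 314.66719301867164, 'cy': 232.61404406122708, 'dist_coeffs': array([0.0320808, 0.       , 0.       , 0.       , 0.       ]), 'eye': array([1.24237277, 0.61994242, 0.75102229]), 'attitude': array([ 0.36645346,  0.81720799, -0.40617028, -0.18140744])}
top {'vfov': 49.69591045356664, 'cx': 309.84413852101835, 'cy': 239.56746549667434, 'dist_coeffs': array([-0.01233256,  0.        ,  0.        ,  0.        ,  0.        ]), 'eye': array([0.5276032 , 0.02118324, 1.19427954]), 'attitude': array([ 0.70958915, -0.70430563,  0.01571524, -0.01377879])}
wrist {'vfov': 59.38612910583366, 'cx': 316.0745097510446, 'cy': 237.26694762507512, 'dist_coeffs': array([-0.09949698,  0.        ,  0.        ,  0.        ,  0.        ]), 'eye': array([ 0.36211587, -0.54462748,  0.3826166 ]), 'attitude': array([ 0.84141328, -0.51943851, -0.07943976,  0.12608195])}
0.15 [ 0.29051083 -0.58085184  0.22590026] [ 8.50690215e-01 -5.25666792e-01 -6.30836036e-04 -4.29824576e-04] 0.09181242472667543
```

View pics/scene0.png

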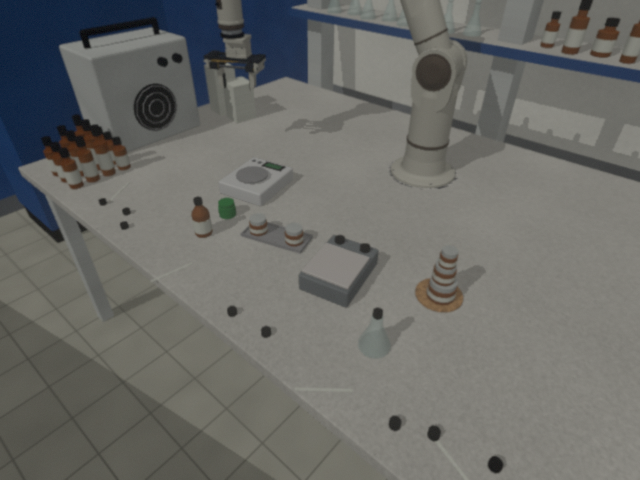

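View pics/top0.png

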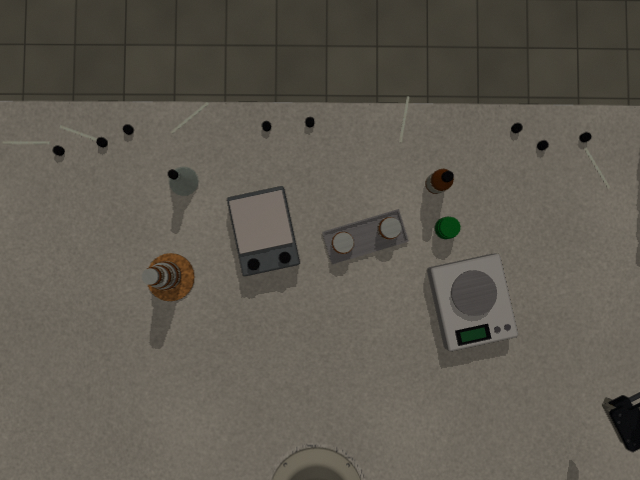

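View pics/wrist0.png

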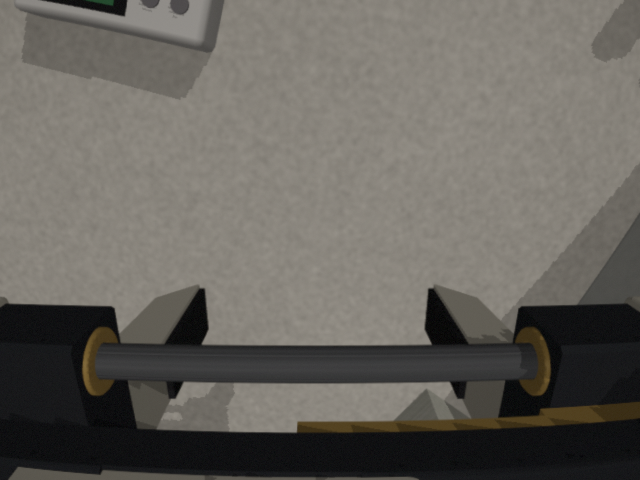

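The three pictures show:
- **Top:** the stack is near (165,277), the warmer plate (262,222), the tray (365,237), the balance pan (474,293), and the green look-alike (448,228).
- **Scene:** the stack is at (440,285).
- **Wrist:** only the balance's edge is in view.

I'll enlarge crops for pixel reading.

Run:
```python
import cv2
def crop(src,x,y,w,h,s,out):
    im=cv2.imread("pics/"+src)[y:y+h,x:x+w]
    im=cv2.resize(im,None,fx=s,fy=s,interpolation=cv2.INTER_CUBIC)
    for i in range(0,w,10):
        cv2.line(im,(i*s,0),(i*s,8 if i%50 else 16),(0,255,255),1)
        if i%20==0: cv2.putText(im,str(x+i),(i*s,26),0,.4,(0,255,255),1)
    for i in range(0,h,10):
        cv2.line(im,(0,i*s),(8,i*s),(0,255,255),1)
        if i%20==0: cv2.putText(im,str(y+i),(10,i*s+4),0,.4,(0,255,255),1)
    cv2.imwrite("pics/"+out,im)
crop("top0.png",130,240,80,70,8,"c_top_stack.png")
crop("scene0.png",400,235,80,75,8,"c_sc_stack.png")
crop("top0.png",310,200,110,70,7,"c_top_tray.png")
crop("top0.png",220,180,90,100,6,"c_top_warm.png")
crop("top0.png",420,245,110,110,5,"c_top_bal.png")
```

```text
(no output)
```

View pics/c_top_stack.png

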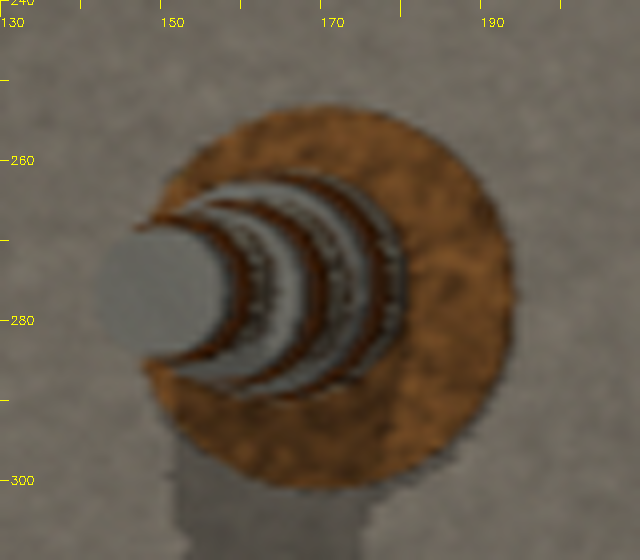

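View pics/c_sc_stack.png

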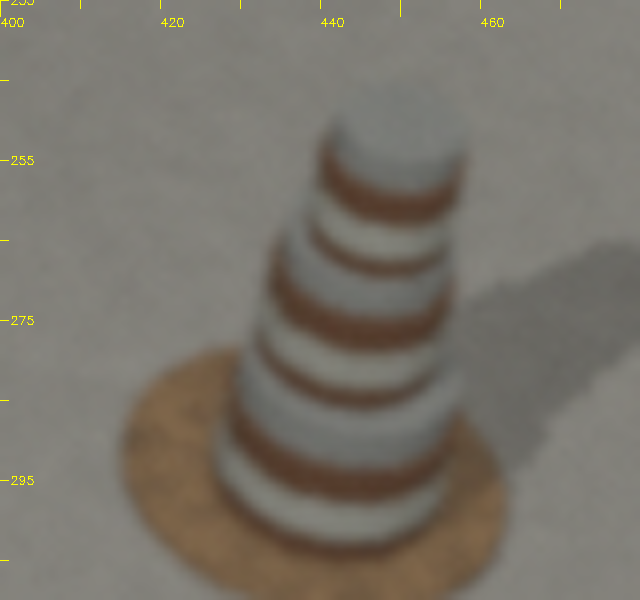

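View pics/c_top_tray.png

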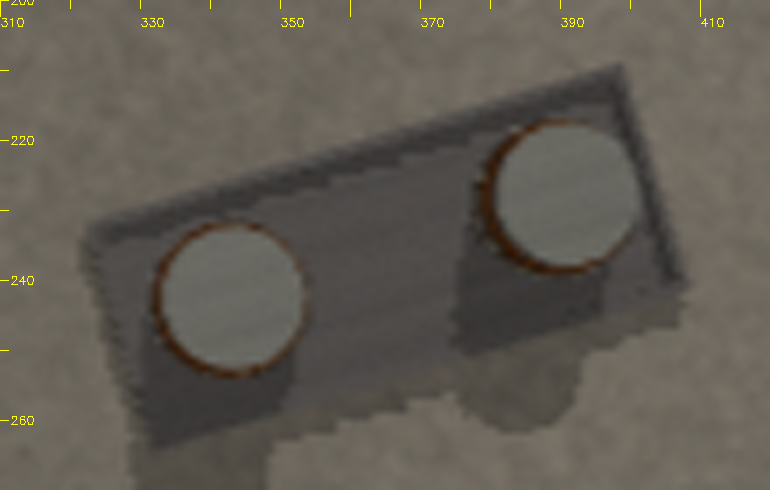

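View pics/c_top_warm.png

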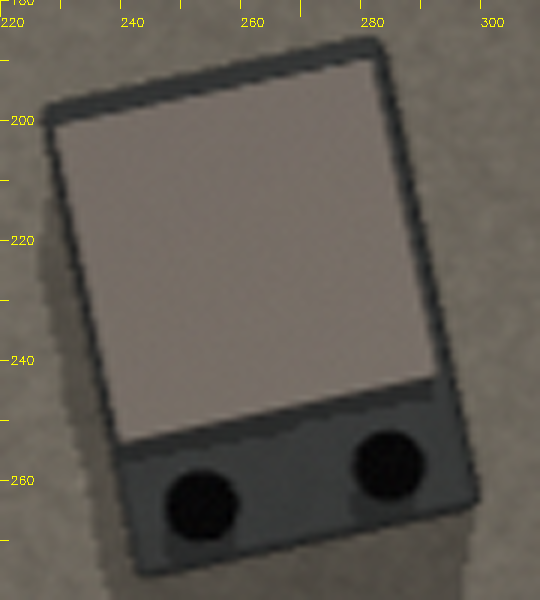

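View pics/c_top_bal.png

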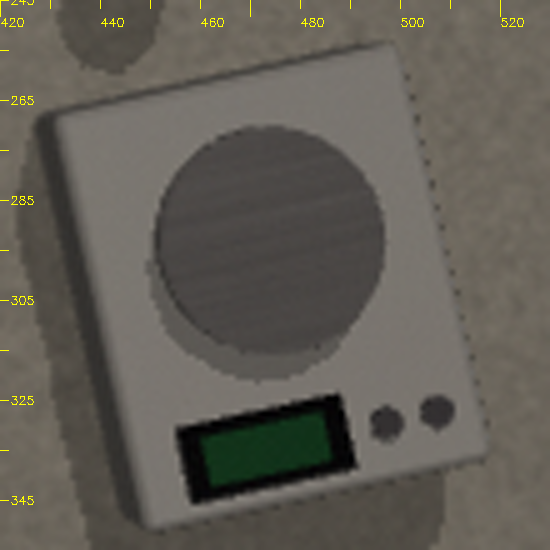

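Readings from the enlarged crops:

| Feature | Pixels (top view) |
|---|---|
| Small lid centre | (150.0,276.7) |
| Neighbour lid centre, left | (343.2,242.7) |
| Neighbour lid centre, right | (390.9,227.9) |
| Plate corners | (228.8,200.8), (282.5,190), (293,242.5), (240,253.8) |
| Pan centre | (474.2,293) |

In the scene view the small lid top is near (450,250).

Run:
```python
from h import *
import pickle
np.set_printoptions(precision=4,suppress=True)
d=pickle.load(open("d0.pkl","rb")); t=d["top"][0]; s=d["scene"][0]
print("small",onz(t,(150,276.7),.144), proj(s,onz(t,(150,276.7),.144)))
a=onz(t,(343.2,242.7),.05);b=onz(t,(390.9,227.9),.05)
print("nb",a,b,(a+b)/2,np.linalg.norm(a-b),np.degrees(np.arctan2(*(a-b)[[1,0]])))
print("nb scene",proj(s,[a,b]))
P=np.array([onz(t,p,.058) for p in [(228.8,200.8),(282.5,190),(293,242.5),(240,253.8)]])
print("plate",P,P.mean(0),[np.linalg.norm(P[i]-P[(i+1)%4]) for i in range(4)]);print([np.degrees(np.arctan2(*(P[i]-P[j])[[1,0]])) for i,j in((0,3),(1,2))])
print("plate scene",proj(s,P))
p=onz(t,(474.2,293),.058);print("pan",p,proj(s,p))
T=[onz(t,q,.01) for q in [(321.7,233.1),(398.9,209.6),(408.1,240.4)]]
print("tray",T,(T[0]+T[2])/2,np.linalg.norm(T[0]-T[1]),np.linalg.norm(T[1]-T[2]),np.degrees(np.arctan2(*(T[0]-T[1])[[1,0]])))
print("coaster",onz(t,(170.6,277.2),.006))
print(onz(t,(440,182),.06)[:2],onz(t,(182,183),.03)[:2],"bottle flask")
im=cv2.imread("pics/scene0.png")
import os
def crop(x,y,w,h,sc,o):
    c=cv2.resize(im[y:y+h,x:x+w],None,fx=sc,fy=sc,interpolation=cv2.INTER_CUBIC)
    for i in range(0,w,10):
        cv2.line(c,(i*sc,0),(i*sc,8),(0,255,255),1); cv2.putText(c,str(x+i),(i*sc,20),0,.35,(0,255,255),1)
    for i in range(0,h,10):
        cv2.line(c,(0,i*sc),(8,i*sc),(0,255,255),1); cv2.putText(c,str(y+i),(10,i*sc+4),0,.35,(0,255,255),1)
    cv2.imwrite("pics/"+o,c)
crop(215,150,170,150,4,"c_sc_st.png")
```

```text
small [0.4938 0.3413 0.144 ] [[450.1128 248.336 ]]
nb [ 0.569  -0.0555  0.05  ] [ 0.6026 -0.161   0.05  ] [ 0.5858 -0.1083  0.05  ] 0.11068379477100351 107.65746678974595
nb scene [[293.9217 226.3296]
 [257.5671 216.5715]]
plate [[0.6591 0.1973 0.058 ]
 [0.6839 0.0793 0.058 ]
 [0.5683 0.0551 0.058 ]
 [0.5427 0.1711 0.058 ]] [0.6135 0.1257 0.058 ] [np.float64(0.1205356629811672), np.float64(0.11805623828101866), np.float64(0.11873204122507652), np.float64(0.11933557916958507)]
[np.float64(12.673921245027438), np.float64(11.80401907882928)]
plate scene [[347.8064 286.2432]
 [301.3922 268.222 ]
 [325.7969 240.999 ]
 [369.3083 255.8845]]
pan [ 0.4606 -0.3425  0.058 ] [[251.6193 172.7431]]
tray [array([ 0.5921, -0.0089,  0.01  ]), array([ 0.6474, -0.1857,  0.01  ]), array([ 0.5768, -0.2068,  0.01  ])] [ 0.5844 -0.1079  0.01  ] 0.18527821781637743 0.07366144687092822 107.38065866270264
coaster [0.4886 0.3361 0.006 ]
[ 0.7041 -0.2677] [0.7019 0.3079] bottle flask
```

View pics/c_sc_st.png

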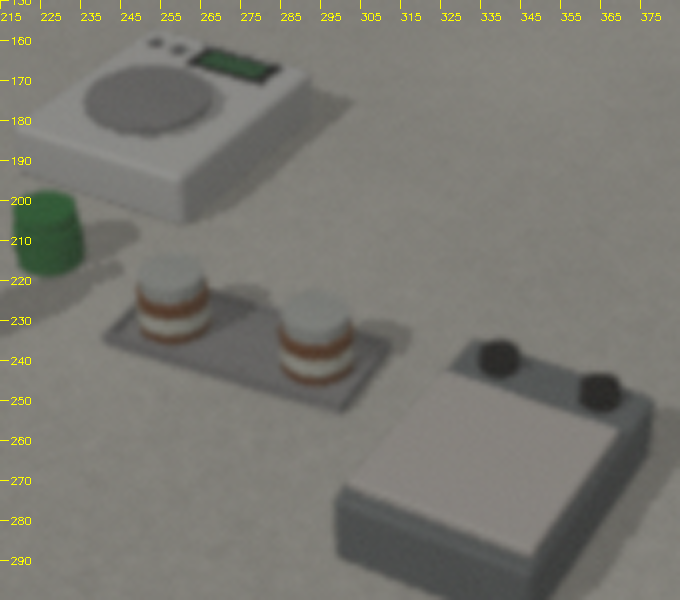

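The scene view gives about (252,175) for the pan and (294,227)/(258,218.7) for the lids. All sit about 2 px below the projections from the top view. I'll cross-check with wrist-camera views over each place on the way to the stack.

```bash
cat >> h.py <<'E'
def down(deg):
    a=np.radians(deg); x=np.array([np.cos(a),np.sin(a),0]); z=np.array([0,0,-1.])
    return R.from_matrix(np.stack([x,np.cross(z,x),z],1)).as_quat()
E
python3 - <<'E'
from h import *
import pickle
np.set_printoptions(precision=4,suppress=True)
for n,p,a in [("bal",(0.40,-0.3425,.26),-78),("tray",(.55,-.15,.26),-78),("warm",(.53,.10,.26),-78)]:
    manip.move_pose(p,down(a))
    c=viewer.get_calibration("wrist"); im=viewer.get_image("wrist"); save("w_%s.png"%n,im); pickle.dump((c,im),open("w_%s.pkl"%n,"wb"))
    print(n,manip.current_clock(),manip.current_tool_pos(),manip.current_q())
E
```

```text
bal 1.2333 [ 0.3992 -0.3444  0.2598] [ 1.0901  0.2515 -0.5036  1.8188  0.1354  1.1052 -0.825 ]
tray 2.25 [ 0.549  -0.153   0.2596] [ 0.7189  0.3554 -0.6225  1.7145  0.2261  1.145  -1.3335]
warm 3.2833 [0.5307 0.0971 0.2598] [ 0.3784  0.3179 -0.7406  1.7843  0.2366  1.1305 -1.8046]
```

View pics/w_bal.png

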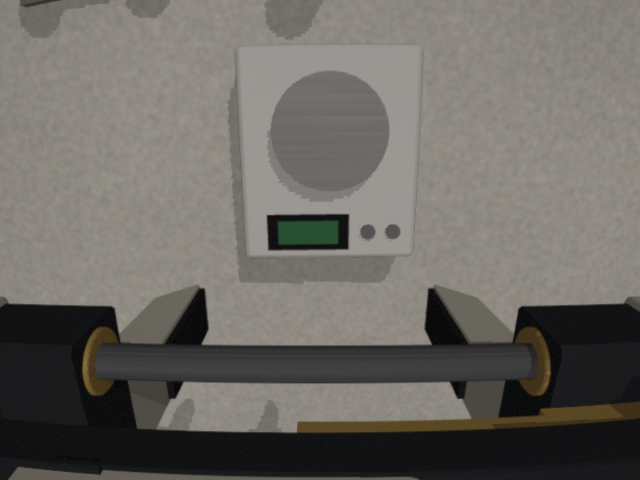

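View pics/w_tray.png

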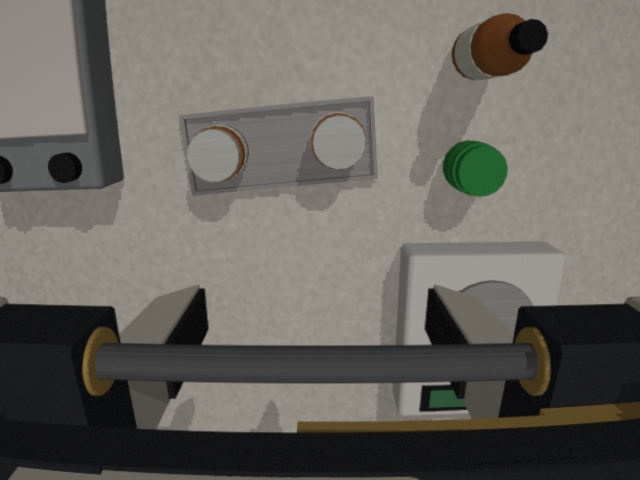

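View pics/w_warm.png

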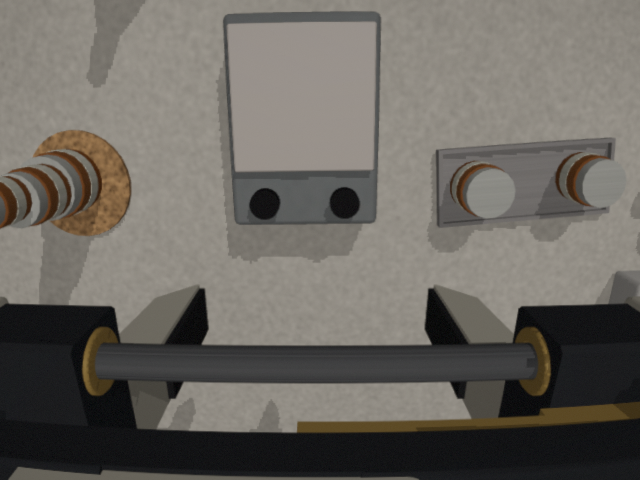

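Wrist readings:
- **w_bal:** pan centre (330,131.5).
- **w_tray:** lid A (216.5,154.5), lid B (338.5,141).
- **w_warm:** plate corners about (228,24), (378,22), (373,171), (235,172), lid A (487,190), lid B (597,181).

Next I'll triangulate.

Run:
```python
from h import *
import pickle
np.set_printoptions(precision=4,suppress=True)
d=pickle.load(open("d0.pkl","rb")); t=d["top"][0]; s=d["scene"][0]
B,T,W=[pickle.load(open("w_%s.pkl"%n,"rb"))[0] for n in("bal","tray","warm")]
def show(n,o):
    print(n,"all",*tri(o)); print("   top+wrist",*tri(o[1:]))
    print("   at z:",[onz(c,u,zz[n])[:2] for c,u in o])
zz=dict(pan=.058,A=.05,Bn=.05,p0=.058,p1=.058,p2=.058,p3=.058)
show("pan",[(s,(252,175)),(t,(474.2,293)),(B,(330,131.5))])
show("A",[(s,(294.2,227)),(t,(343.2,242.7)),(T,(216.5,154.5)),(W,(487,190))])
show("Bn",[(s,(258,218.7)),(t,(390.9,227.9)),(T,(338.5,141)),(W,(597,181))])
for i,(a,b,c) in enumerate([((348.2,288.2),(228.8,200.8),(228,24)),((300.7,272.5),(282.5,190),(378,22)),((328,243.7),(293,242.5),(373,171)),((369.3,257.5),(240,253.8),(235,172))]):
    show("p%d"%i,[(s,a),(t,b),(W,c)])
print("tray corners",[onz(T,u,.01)[:2] for u in[(180,116),(374,97),(376,176),(193,194)]],np.mean([onz(T,u,.01)[:2] for u in[(180,116),(374,97),(376,176),(193,194)]],0))
print("plate W", np.mean([onz(W,u,.058)[:2] for u in [(228,24),(378,22),(373,171),(235,172)]],0))
print("coaster W",onz(W,(86,184),.006))
```

```text
pan all [ 0.4606 -0.3432  0.0502] [np.float64(0.0009926882712945788), np.float64(0.0018110248122150249), np.float64(0.0012641653351229806)]
   top+wrist [ 0.4613 -0.3417  0.0606] [np.float64(0.0005375054096337284), np.float64(0.0005375054096337933)]
   at z: [array([ 0.4693, -0.3311]), array([ 0.4606, -0.3425]), array([ 0.4618, -0.3419])]
A all [ 0.5703 -0.0553  0.0453] [np.float64(0.0029760025442976718), np.float64(0.0012274513780568522), np.float64(0.002539295726336352), np.float64(0.003814645154315542)]
   top+wrist [ 0.5704 -0.0561  0.0359] [np.float64(0.0009658193538540046), np.float64(0.0005094521058153905), np.float64(0.001213671987155203)]
   at z: [array([ 0.5707, -0.0529]), array([ 0.569 , -0.0555]), array([ 0.5722, -0.0586]), array([ 0.573 , -0.0497])]
Bn all [ 0.6034 -0.1602  0.0416] [np.float64(0.0017924607035472867), np.float64(0.002095811823282156), np.float64(0.0008016118324743838), np.float64(0.0027563080532373775)]
   top+wrist [ 0.6038 -0.1618  0.0352] [np.float64(0.001512919763953878), np.float64(0.0012997528469567406), np.float64(0.0003515495950467054)]
   at z: 
[... 918 characters left out ...]
682 0.0555 0.0538] [np.float64(0.000313201404264457), np.float64(0.00031320140426461607)]
   at z: [array([0.5729, 0.0663]), array([0.5683, 0.0551]), array([0.5685, 0.0563])]
p3 all [0.5428 0.1719 0.0535] [np.float64(0.00030393734023243343), np.float64(0.000279409177171973), np.float64(0.0005036067966257982)]
   top+wrist [0.5428 0.1719 0.0542] [np.float64(0.00037225305303154656), np.float64(0.0003722530530315796)]
   at z: [array([0.5475, 0.1746]), array([0.5427, 0.1711]), array([0.5435, 0.1717])]
tray corners [array([ 0.5952, -0.0106]), array([ 0.6486, -0.1856]), array([ 0.5772, -0.2052]), array([ 0.5231, -0.0328])] [ 0.586  -0.1085]
plate W [0.6141 0.1262]
coaster W [0.4923 0.3287 0.006 ]
```

Laterally the views agree within about 2–3 mm. The far off-axis wrist readings don't, perhaps because the arm had not settled. I'll take settled views near the stack and tray and check them by drawing the model outlines on them.

```bash
cat >> h.py <<'E'
def circ(cam,im,ctr,r,col=(0,255,255)):
    a=np.linspace(0,2*np.pi,60); P=np.array(ctr)+np.stack([r*np.cos(a),r*np.sin(a),0*a],1)
    cv2.polylines(im,[np.round(proj(cam,P)*16).astype(int).reshape(-1,1,2)],True,col,1,cv2.LINE_AA,4)
def look(n,settle=.4):
    import pickle
    manip.sleep(settle); c=viewer.get_calibration("wrist"); im=viewer.get_image("wrist"); save(n+".png",im); pickle.dump((c,im),open(n+".pkl","wb")); print(n,manip.current_clock(),manip.current_tool_pos(),c["eye"]); return c,im
E
python3 - <<'E'
from h import *
np.set_printoptions(precision=4,suppress=True)
c,im=look("w_warm2")
o=im.copy()
for (x,y) in[(.569,-.0555),(.6026,-.161)]:
    circ(c,o,(x,y,.05),.023); circ(c,o,(x,y,.004),.025,(255,0,0))
circ(c,o,(.4886,.3361,.006),.046)
q=np.array([[.6591,.1973,.058],[.6839,.0793,.058],[.5683,.0551,.058],[.5427,.1711,.058]])
cv2.polylines(o,[np.round(proj(c,q)).astype(int)],True,(0,255,255),1)
save("w_warm2o.png",o)
manip.move_pose((.41,.40,.30),down(-78)); c,im=look("w_st1")
manip.move_pose((.41,.28,.30),down(-78)); c,im=look("w_st2")
E
```

```text
w_warm2 3.7333 [0.5301 0.0998 0.26  ] [0.6084 0.1168 0.4168]
w_st1 5.4167 [0.4103 0.3997 0.3   ] [0.4887 0.4167 0.4568]
w_st2 6.4167 [0.4097 0.2807 0.2999] [0.488  0.2982 0.4567]
```

View pics/w_warm2o.png

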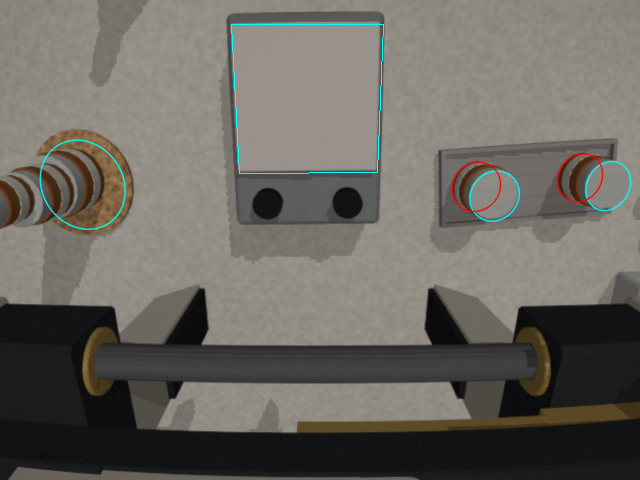

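View pics/w_st1.png

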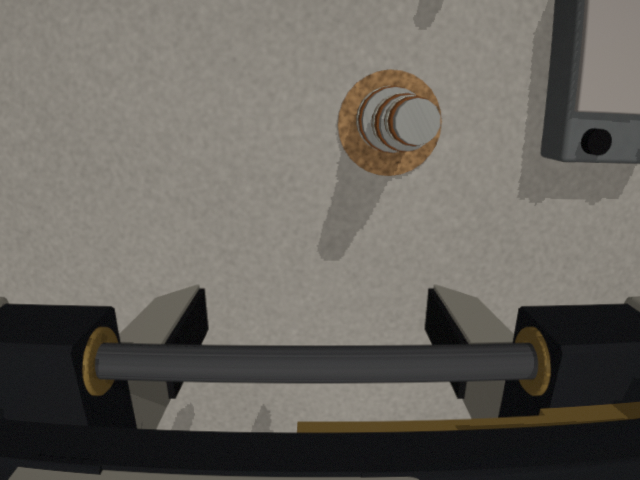

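View pics/w_st2.png

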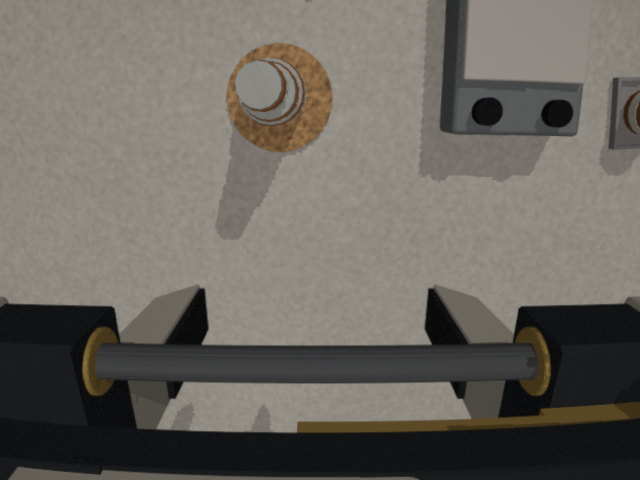

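In the overlay (w_warm2) the plate and coaster fit, but the neighbour lids sit about 6–9 px inward of the prediction: actual (489,190) and (600,182). In st1 the small lid is at (415,121) and the coaster at (390,123). In st2 the small lid is at (262,85) and the coaster at (280,98). Next I'll triangulate the stack and neighbours from settled wrist views.

Run:
```python
from h import *
import pickle
np.set_printoptions(precision=4,suppress=True)
manip.move_pose((.52,-.02,.26),down(-78)); look("w_tr1")
manip.move_pose((.52,-.17,.26),down(-78)); look("w_tr2")
d=pickle.load(open("d0.pkl","rb")); t=d["top"][0]; s=d["scene"][0]
a,b=[pickle.load(open("w_st%d.pkl"%i,"rb"))[0] for i in(1,2)]
print("small w",*tri([(a,(415,121)),(b,(262,85))])); print(" +top",*tri([(a,(415,121)),(b,(262,85)),(t,(150,276.7))]))
print("coaster",*tri([(a,(390,123)),(b,(280,98))])); print(" +top",*tri([(a,(390,123)),(b,(280,98)),(t,(170.6,277.2))]))
for n in("w_st1","w_st2","w_tr1","w_tr2"):
    c,im=pickle.load(open(n+".pkl","rb")); g=cv2.cvtColor(im,cv2.COLOR_RGB2GRAY)
    o=im.copy()
    if "tr" in n:
        for (x,y) in[(.569,-.0555),(.6026,-.161)]: circ(c,o,(x,y,.05),.023); circ(c,o,(x,y,.004),.025,(255,0,0))
        x0,y0,w,h=(300 if n=="w_tr1" else 150),30,320,240; 
    else:
        circ(c,o,(.4938,.3413,.144),.017); circ(c,o,(.4886,.3361,.006),.046)
        x0,y0,w,h=200,20,260,190
    cv2.imwrite("pics/%s_o.png"%n,cv2.cvtColor(cv2.resize(o[y0:y0+h,x0:x0+w],None,fx=2.5,fy=2.5,interpolation=cv2.INTER_CUBIC),cv2.COLOR_RGB2BGR))
```

```text
w_tr1 8.0917 [ 0.52   -0.0196  0.2601] [ 0.5982 -0.0021  0.417 ]
w_tr2 9.1917 [ 0.5201 -0.1694  0.2601] [ 0.5984 -0.1518  0.417 ]
small w [0.496  0.3416 0.1288] [np.float64(0.00024232506119662215), np.float64(0.00024232506119679939)]
 +top [0.4951 0.3425 0.1361] [np.float64(0.0009163186565079185), np.float64(0.0020793013885186153), np.float64(0.001871256126634167)]
coaster [0.4905 0.3378 0.001 ] [np.float64(0.00013771013905559512), np.float64(0.0001377101390556357)]
 +top [0.4898 0.3377 0.0008] [np.float64(0.0008311805255143606), np.float64(0.0005650146186415904), np.float64(0.001393493983775236)]
```

View pics/w_tr1_o.png

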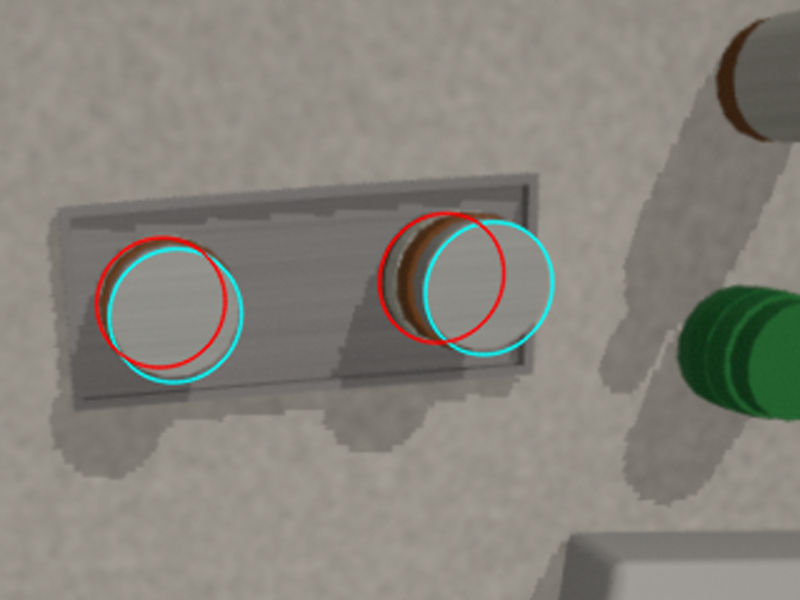

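View pics/w_tr2_o.png

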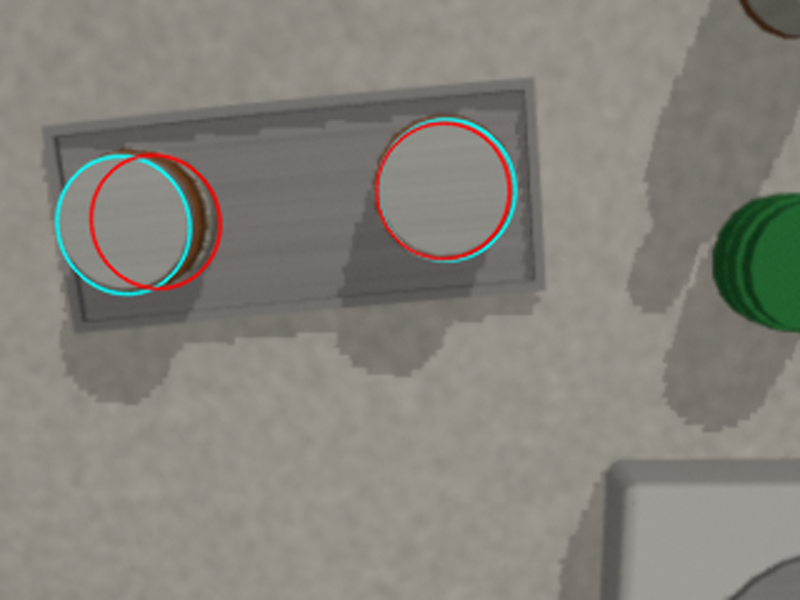

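View pics/w_st1_o.png

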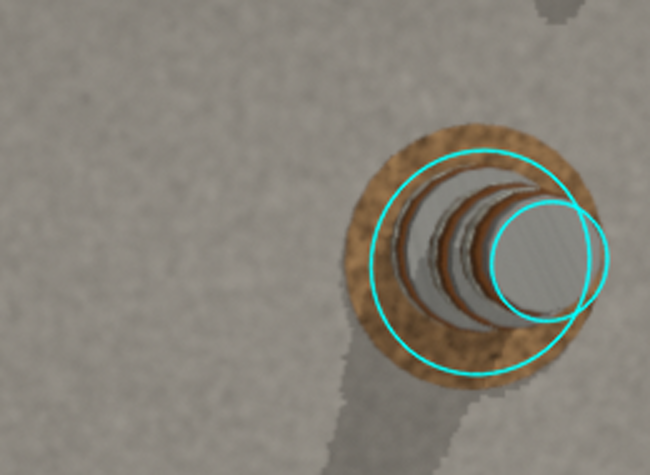

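View pics/w_st2_o.png

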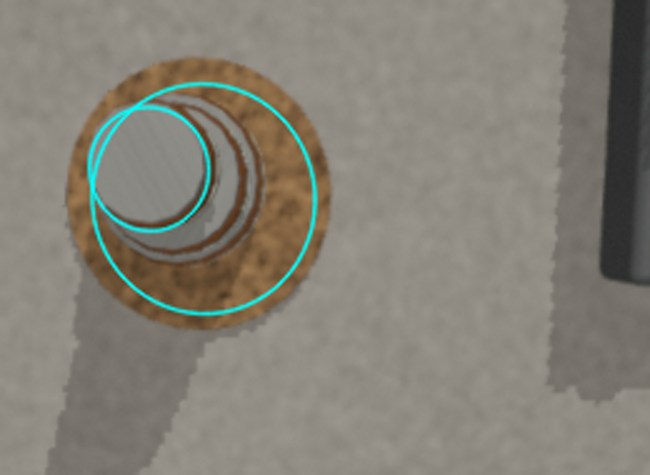

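The wrist views consistently put raised things about 10–15 mm lower than the text, and the drawn lid circles are slightly too large, so I suspect a small camera bias. I'll measure the lids with circle detection and fit it.

Run:
```python
from h import *
import pickle
np.set_printoptions(precision=4,suppress=True)
out={}
def find(n,guess,rng):
    c,im=pickle.load(open(n+".pkl","rb")); 
    x0,y0=int(guess[0]-45),int(guess[1]-45); x0=max(x0,0);y0=max(y0,0)
    S=4; cr=cv2.resize(im[y0:y0+90,x0:x0+90],None,fx=S,fy=S,interpolation=cv2.INTER_CUBIC)
    hsv=cv2.cvtColor(cr,cv2.COLOR_RGB2GRAY); hsv=cv2.GaussianBlur(hsv,(0,0),3)
    h=cv2.HoughCircles(hsv,cv2.HOUGH_GRADIENT_ALT,1.5,30,param1=60,param2=.5,minRadius=rng[0]*S,maxRadius=rng[1]*S)
    r=[] if h is None else h.reshape(-1,h.shape[-1])[:,:3]/S+[x0+.5/S-.5,y0+.5/S-.5,0]
    print(n,guess,np.array(r)[:5])
    return c
find("w_tr1",(370,155),(20,32));find("w_tr1",(492,145),(20,32))
find("w_tr2",(198,118),(20,32));find("w_tr2",(327,105),(20,32))
find("w_st1",(415,121),(18,60));find("w_st2",(262,85),(18,60))
find("w_warm2",(489,190),(20,32));find("w_warm2",(600,182),(20,32))
find("w_bal",(330,131),(50,66))
for n,x0,y0 in (("w_tr1",330,90),("w_tr2",150,60)):
    c,im=pickle.load(open(n+".pkl","rb"))
    cv2.imwrite("pics/%s_z.png"%n,cv2.cvtColor(cv2.resize(im[y0:y0+110,x0:x0+220],None,fx=3.6,fy=3.6,interpolation=cv2.INTER_CUBIC),cv2.COLOR_RGB2BGR))
```

```text
w_tr1 (370, 155) [[368.125  151.625   27.3714]]
w_tr1 (492, 145) []
w_tr2 (198, 118) []
w_tr2 (327, 105) [[326.625  101.625   26.4348]]
w_st1 (415, 121) [[406.     122.5     30.8146]
 [406.     122.5     26.287 ]]
w_st2 (262, 85) [[268.      88.      34.351 ]
 [268.      88.      27.1121]]
w_warm2 (489, 190) []
w_warm2 (600, 182) [[587.625  180.875   29.3902]]
w_bal (330, 131) []
```

View pics/w_tr1_z.png

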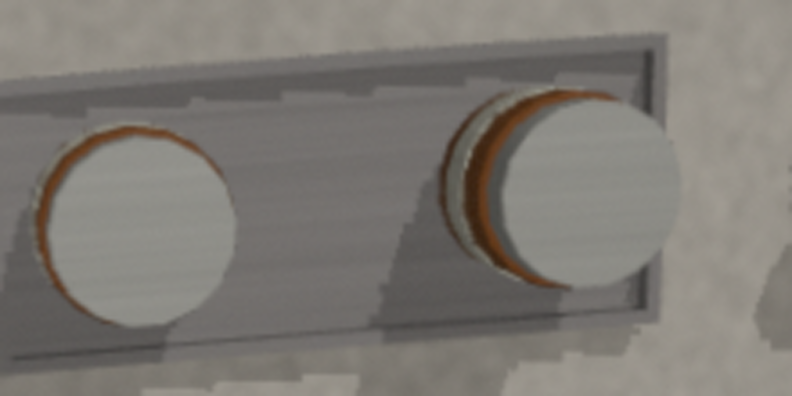

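View pics/w_tr2_z.png

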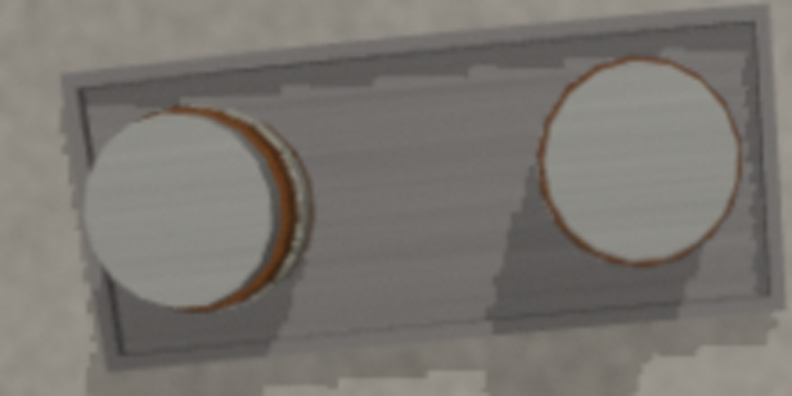

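From the enlarged crops I read lid A at (369.6,154.3) and lid B at (494.4,143.3) in tr1. In tr2 they are at (199.6,118.3) and (328.3,104.9).

Run:
```python
from h import *
import pickle
from scipy.optimize import least_squares
np.set_printoptions(precision=4,suppress=True)
L=lambda n:pickle.load(open(n+".pkl","rb"))[0]
d=pickle.load(open("d0.pkl","rb")); t=d["top"][0]; s=d["scene"][0]
r1,r2,a,b,w,B=L("w_tr1"),L("w_tr2"),L("w_st1"),L("w_st2"),L("w_warm2"),L("w_bal")
print("A",*tri([(r1,(369.6,154.3)),(r2,(199.6,118.3))]));print("B",*tri([(r1,(494.4,143.3)),(r2,(328.3,104.9))]))
obs=[]
# points: 0 A,1 B,2 small,3 coaster,4 pan, 5-8 plate
z0=[.05,.05,.144,.006,.058,.058,.058,.058,.058]
O=[('w',r1,0,(369.6,154.3)),('w',r2,0,(199.6,118.3)),('w',w,0,(489,190)),('w',r1,1,(494.4,143.3)),('w',r2,1,(328.3,104.9)),('w',w,1,(600,182)),
('w',a,2,(415,121)),('w',b,2,(262,85)),('w',a,3,(390,123)),('w',b,3,(280,98)),
('w',w,5,(231,24)),('w',w,6,(384,24)),('w',w,7,(378,173)),('w',w,8,(238,173)),
('t',t,0,(343.2,242.7)),('t',t,1,(390.9,227.9)),('t',t,2,(150,276.7)),('t',t,3,(170.6,277.2)),('t',t,4,(474.2,293)),('t',t,5,(228.8,200.8)),('t',t,6,(282.5,190)),('t',t,7,(293,242.5)),('t',t,8,(240,253.8)),
('s',s,0,(294.2,227)),('s',s,1,(258,218.7)),('s',s,2,(450,250)),('s',s,4,(252,175)),('s',s,5,(348.2,288.2)),('s',s,6,(300.7,272.5)),('s',s,8,(369.3,257.5))]
def mod(c,p):
    c=dict(c);A=rot(c["attitude"]); c["eye"]=np.array(c["eye"])+A@p[:3]; c["attitude"]=(R.from_matrix(A)*R.from_rotvec(p[3:])).as_quat(); return c
def res(x,fixz,full=False):
    P=x[:27].reshape(9,3); q={k:x[27+6*i:33+6*i] for i,k in enumerate("wts")}
    r=[ (proj(mod(c,q[k]),P[i])[0]-uv)/1. for k,c,i,uv in O]
    if full: return r
    pri=np.concatenate([x[27+6*i:33+6*i]/np.array([.002]*3+[.004]*3) for i in range(3)])
    return np.concatenate([np.ravel(r),pri,(P[:,2]-z0)/(.0005 if fixz else .05)])
x0=np.zeros(45); P0=np.array([[.57,-.056,.05],[.603,-.16,.05],[.494,.341,.144],[.489,.336,.006],[.461,-.342,.058],[.659,.197,.058],[.684,.079,.058],[.568,.055,.058],[.543,.171,.058]]);x0[:27]=P0.ravel()
for f in(1,0):
    S=least_squares(res,x0,args=(f,)); print("fixz" if f else "free",S.cost); print(S.x[:27].reshape(9,3)); print(S.x[27:].reshape(3,6)); 
    for (k,_,i,_),r in zip(O,res(S.x,f,True)): print(k,i,r.round(1),end="; ")
    print()
    if f: print("plate ctr",S.x[15:27].reshape(4,3).mean(0)); pickle.dump(S.x,open("fit.pkl","wb"))
```

```text
A [ 0.5703 -0.0554  0.0477] [np.float64(3.3812341037735535e-05), np.float64(3.381234103790043e-05)]
B [ 0.6038 -0.161   0.0471] [np.float64(0.0002731760505426083), np.float64(0.0002731760505428698)]
fixz 31.860444526969253
[[ 0.5706 -0.0565  0.05  ]
 [ 0.6037 -0.163   0.0498]
 [ 0.4957  0.3402  0.1438]
 [ 0.4905  0.335   0.006 ]
 [ 0.461  -0.344   0.058 ]
 [ 0.6602  0.1963  0.058 ]
 [ 0.6857  0.076   0.0578]
 [ 0.5667  0.0515  0.058 ]
 [ 0.5418  0.1704  0.058 ]]
[[-0.0008  0.0018 -0.0068 -0.0017  0.0063  0.0037]
 [ 0.0003 -0.0001 -0.0003  0.0005  0.0011  0.0011]
 [-0.0002 -0.0009 -0.0001  0.0037 -0.0014  0.0014]]
w 0 [-1.5 -1.1]; w 0 [ 0.4 -0.3]; w 0 [1.4 2.1]; w 1 [-2.4 -0.3]; w 1 [-0. -0.]; w 1 [2.6 0.7]; w 2 [2.  0.2]; w 2 [-1.8  0.2]; w 3 [-0.3  0. ]; w 3 [0.3 0.1]; w 5 [0.1 0.1]; w 6 [-0.6 -0.4]; w 7 [-0.3 -0.5]; w 8 [ 0.5 -0.4]; t 0 [-0.3 -0.4]; t 1 [ 0.1 -0.2]; t 2 [-0.2 -0.4]; t 3 [-0.2 -0.3]; t 4 [-0.1 -0. ]; t 5 [-0.3 -0.1]; t 6 [ 0.7 -0.4]; t 7 [0.9 1.1]; t 8 [-0.4  0.8]; s 0 [-0.2  1.5]; s 1 [-0.5 -0.1]; s 2 [0.1 0.5]; s 4 [-0.1 -0.3]; s 5 [-0.2  0.1]; s 6 [-0.1 -2.4]; s 
[... 265 characters left out ...]
672  0.0539  0.065 ]
 [ 0.5409  0.1712  0.0503]]
[[-0.0004  0.0006 -0.001  -0.0017  0.0036  0.003 ]
 [ 0.0003  0.      0.0006 -0.0001  0.0012  0.0014]
 [-0.0003  0.0005 -0.     -0.0016 -0.0013  0.0013]]
w 0 [-1.6 -1.2]; w 0 [ 0.9 -0.3]; w 0 [1.1 1.9]; w 1 [-2.7 -0.4]; w 1 [1.2 0.2]; w 1 [1.6 0.2]; w 2 [ 0.9 -0. ]; w 2 [-1.3  0.4]; w 3 [-0.1  0.1]; w 3 [0.1 0.1]; w 5 [ 0.1 -0. ]; w 6 [-0.7 -0. ]; w 7 [ 0.1 -0.1]; w 8 [ 0.5 -0.6]; t 0 [-0.7 -0.3]; t 1 [-0.2 -0. ]; t 2 [ 0.9 -0.5]; t 3 [-0.2 -0.3]; t 4 [-0.1  0.1]; t 5 [-0.3  0.1]; t 6 [ 1.3 -0.3]; t 7 [-0.3  0.4]; t 8 [-0.4  0.9]; s 0 [0.1 0.7]; s 1 [-0.2 -0.3]; s 2 [-0.5  0.8]; s 4 [-0.2 -0. ]; s 5 [ 0. -0.]; s 6 [-0.4 -0.4]; s 8 [ 1.  -0.5];
```

With careful readings the lid height comes out at 47–48 mm, which agrees with the text's 50. I'll use these estimates:

| Item | x, y (m) |
|---|---|
| Small jar | (.495,.341) |
| Pan | (.461,-.342) |
| Gap | (.5864,-.1084), tray y axis at 107.5° |
| Plate | (.614,.1255) |

Next: pick the small jar.

Run:
```python
from h import *
np.set_printoptions(precision=4,suppress=True)
q=down(-78)
manip.move_pose((.495,.341,.27),q); manip.sleep(.3)
manip.servo_line((.495,.341,.17),vel=.15)
manip.servo_line((.495,.341,.109),vel=.06); manip.sleep(.2)
print(manip.current_tool_pos(),manip.current_force(),manip.current_wrist_torque())
effector.close(10); print("gap",manip.current_finger_gap(),manip.current_force(),manip.current_wrist_torque())
save("sc1.png",viewer.get_image("scene"));
manip.servo_line((.495,.341,.125),vel=.03); manip.sleep(.2)
print("gap",manip.current_finger_gap(),manip.current_force(),manip.current_clock())
save("sc2.png",viewer.get_image("scene"));look("w_g1",0)
a=[cv2.resize(cv2.imread("pics/"+n)[200:320,370:520],None,fx=2.6,fy=3.,interpolation=cv2.INTER_CUBIC) for n in("sc1.png","sc2.png")]
cv2.imwrite("pics/sc12.png",np.hstack(a))
```

```text
[0.4952 0.3411 0.1093] [-0.124   0.0442 -0.2748] [ 0.083   0.0478 -0.0072]
gap 0.0376502483602401 [ 0.0208  0.2831 -0.8032] [-0.027   0.0395 -0.019 ]
gap 0.037410970366644675 [ 0.3177 -0.6395 -1.0098] 15.3583
w_g1 15.4583 [0.4949 0.3409 0.1248] [0.5732 0.3582 0.2816]
```

View pics/sc12.png

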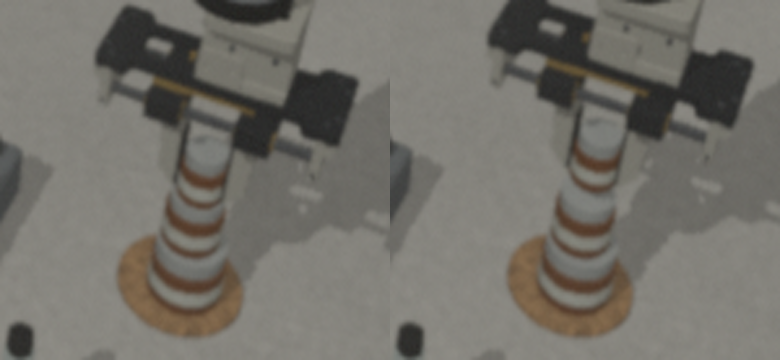

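View pics/w_g1.png

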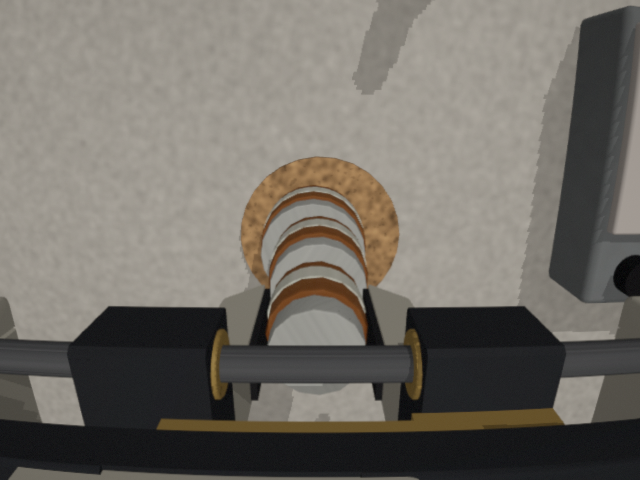

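The small jar is gripped (gap 37.6 mm) and lifted clear, and the other two jars stand undisturbed. Next: place it on the pan, descending with force monitoring.

```bash
cat >> h.py <<'E'
def lower(xy,z0,zmin,step=.0015,thr=1.5):
    manip.sleep(.3); f0=np.mean([manip.current_force()[2] for _ in range(3)]); z=z0
    while z>zmin:
        z=max(z-step,zmin); manip.servo_line((xy[0],xy[1],z),vel=.03); manip.sleep(.05)
        f=manip.current_force()[2]
        if f-f0>thr: print("contact z",z,"df",f-f0); return z
    print("no contact, z",z,"df",f-f0); return z
E
python3 - <<'E'
from h import *
np.set_printoptions(precision=4,suppress=True)
manip.servo_line((.495,.341,.27),vel=.15)
p=(.461,-.342)
manip.move_pose((*p,.27),down(-78)); manip.sleep(.4); print("gap",manip.current_finger_gap())
manip.servo_line((*p,.10),vel=.15); manip.servo_line((*p,.073),vel=.05)
z=lower(p,.073,.0625); print(manip.current_tool_pos(),manip.current_finger_gap(),manip.current_clock())
c=viewer.get_image("scene"); save("sc3.png",c)
effector.open_jaws(); manip.sleep(.2)
manip.servo_line((*p,.15),vel=.1)
manip.move_pose((.40,-.342,.27),down(-78)); look("w_p1")
save("sc4.png",viewer.get_image("scene")); save("top4.png",viewer.get_image("top"))
E
```

```text
gap 0.03783419387571814
contact z 0.06399999999999999 df 6.564684879357332
[ 0.4614 -0.342   0.0645] 0.03750471333681836 23.4833
w_p1 26.7833 [ 0.4002 -0.3416  0.2696] [ 0.4785 -0.3245  0.4262]
```

View pics/w_p1.png

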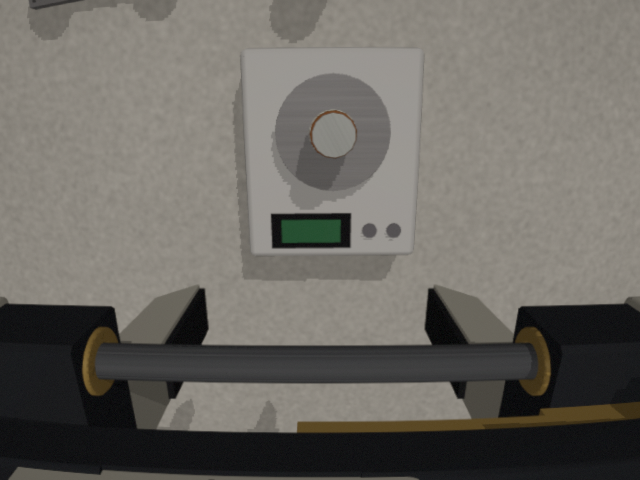

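View pics/sc4.png

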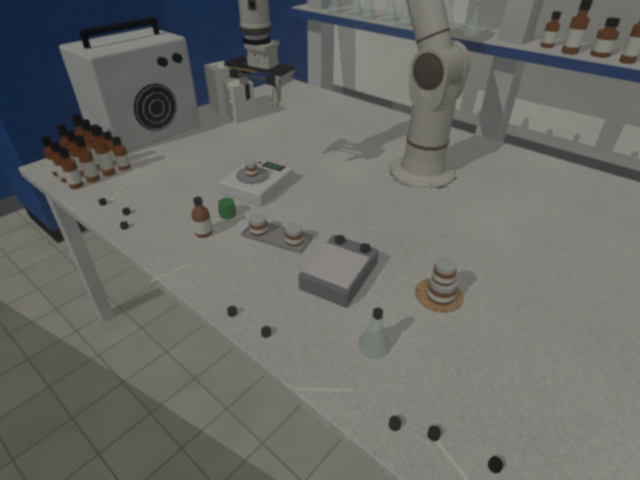

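The small jar is standing on the pan: lid (334,134) against pan centre (333,132). The rest of the stack is intact. Now measure the medium lid and check the IK for the tray.

Run:
```python
from h import *
import pickle
np.set_printoptions(precision=3,suppress=True)
pickle.dump(viewer.get_calibration("top"),open("tcal.pkl","wb"))
for a in(17.5,-162.5): print(a,manip.solve_ik((.5864,-.1084,.015),down(a)),manip.solve_ik((.4925,.338,.1),down(a)))
manip.move_pose((.41,.34,.30),down(-78)); c,im=look("w_st3")
cv2.imwrite("pics/w_st3_z.png",cv2.cvtColor(cv2.resize(im[40:190,230:430],None,fx=4,fy=4,interpolation=cv2.INTER_CUBIC),cv2.COLOR_RGB2BGR))
cv2.imwrite("pics/top4_z.png",cv2.resize(cv2.imread("pics/top4.png")[240:310,130:210],None,fx=8,fy=8,interpolation=cv2.INTER_CUBIC))
```

```text
17.5 [ 0.926  1.057 -1.175  1.802  1.108  1.116 -0.356] [ 0.135  0.86  -1.148  1.772  0.875  1.121 -1.007]
-162.5 [-0.042  0.662  0.236  1.835 -0.233  0.672 -2.507] [ 0.196  0.987 -1.306  1.77   1.018  1.242  2.047]
w_st3 29.7583 [0.41 0.34 0.3 ] [0.488 0.357 0.457]
```

View pics/w_st3_z.png

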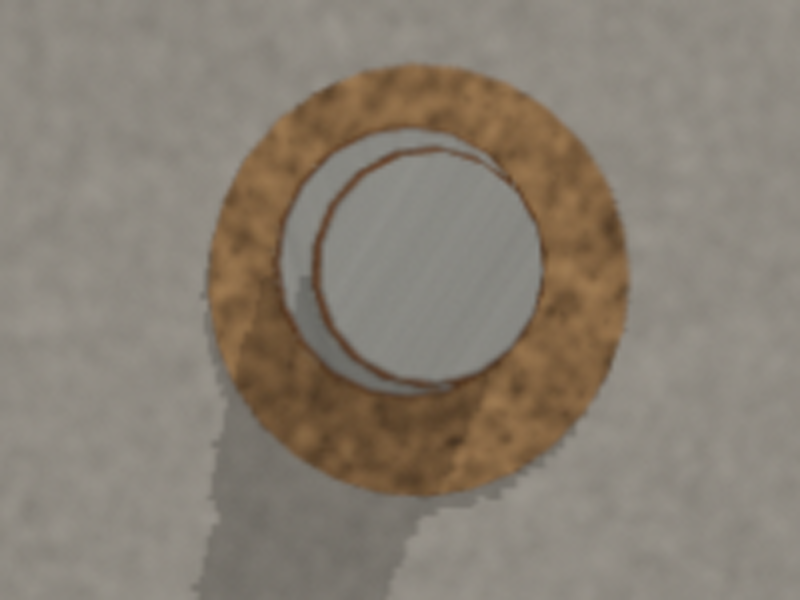

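View pics/top4_z.png

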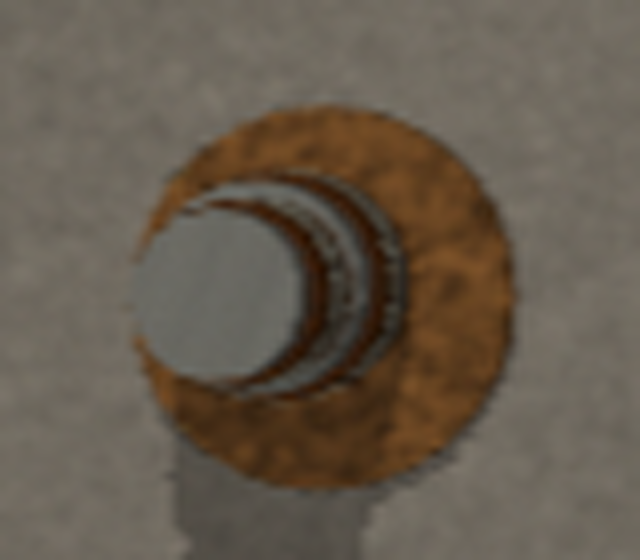

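Medium lid: (337.6,106.9) in w_st3 and (157.5,276.7) in top. The large lid is at (332.8,105.3) in w_st3.

Run:
```python
from h import *
import pickle
np.set_printoptions(precision=4,suppress=True)
w=pickle.load(open("w_st3.pkl","rb"))[0]; t=pickle.load(open("tcal.pkl","rb"))
print(*tri([(w,(337.6,106.9)),(t,(157.5,276.7))]))
m1=onz(w,(337.6,106.9),.102);m2=onz(t,(157.5,276.7),.102);print(m1,m2,"large",onz(w,(332.75,105.25),.056),"coaster",onz(w,(334.5,110),.006))
p=((m1+m2)/2)[:2]; print(p)
q=down(17.5)
manip.move_pose((*p,.22),q); manip.sleep(.3)
manip.servo_line((*p,.12),vel=.15)
manip.servo_line((*p,.067),vel=.06); manip.sleep(.2)
print(manip.current_tool_pos(),manip.current_force())
effector.close(15); print("gap",manip.current_finger_gap(),manip.current_force(),manip.current_wrist_torque())
manip.servo_line((*p,.085),vel=.03); manip.sleep(.2)
print("gap",manip.current_finger_gap(),manip.current_force(),manip.current_clock())
look("w_g2",0); save("sc5.png",viewer.get_image("scene"))
```

```text
[0.4929 0.3402 0.0955] [np.float64(0.0004792416401197696), np.float64(0.00047924164011980134)]
[0.4933 0.3406 0.102 ] [0.4926 0.3383 0.102 ] large [0.4944 0.3431 0.056 ] coaster [0.4909 0.3386 0.006 ]
[0.4929 0.3394]
[0.4931 0.3396 0.0674] [ 0.0903 -0.8899  0.6538]
gap 0.049702175627773286 [ 0.2897 -0.3038 -0.7652] [ 0.0175 -0.1071  0.0421]
gap 0.04974098238785675 [ 0.8789 -0.6908 -1.4727] 35.1083
w_g2 35.1583 [0.4928 0.3393 0.0848] [0.4688 0.4163 0.2416]
```

View pics/w_g2.png

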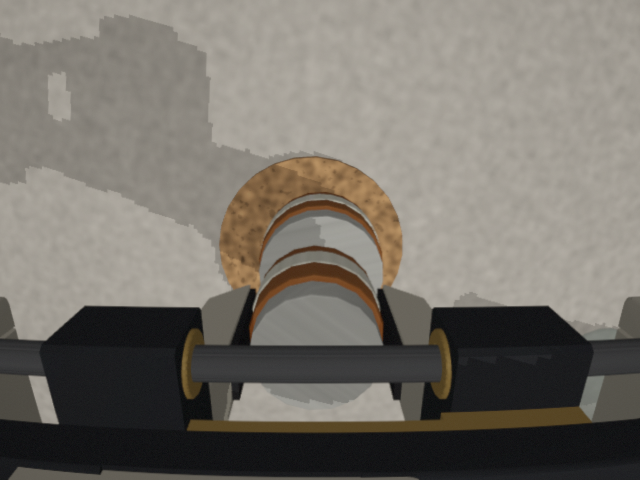

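View pics/sc5.png

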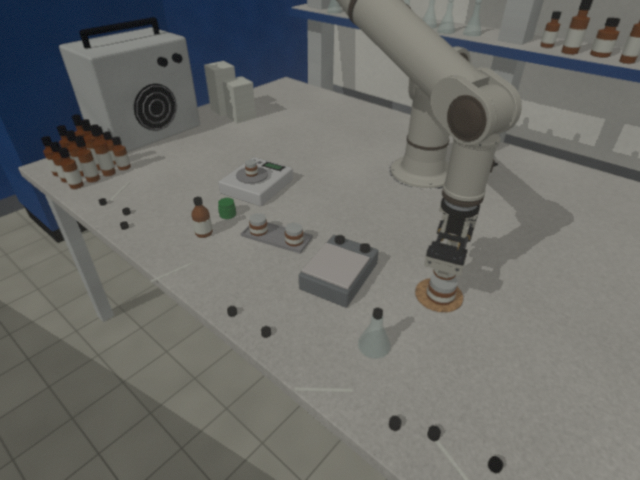

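The medium jar is held (gap 49.7 mm) and lifted clear of the large one. Next: move over the gap and check alignment before lowering.

Run:
```python
from h import *
np.set_printoptions(precision=4,suppress=True)
manip.servo_line((.4929,.3394,.22),vel=.15)
p=(.5864,-.1084)
manip.move_pose((*p,.22),down(17.5)); manip.sleep(.3)
manip.servo_line((*p,.085),vel=.12)
c,im=look("w_g3"); o=im.copy(); print(manip.current_finger_gap())
circ(c,o,(*p,.085-.011+.046),.023); 
for x in [(.5703,-.0554),(.6038,-.161)]: circ(c,o,(*x,.05),.023); circ(c,o,(*x,.004),.025,(255,0,0))
circ(c,o,(*p,.004),.025,(255,0,0)); save("w_g3o.png",o)
im=viewer.get_image("top"); save("top5.png",im); cv2.imwrite("pics/top5z.png",cv2.cvtColor(cv2.resize(im[180:280,290:430],None,fx=5,fy=5,interpolation=cv2.INTER_CUBIC),cv2.COLOR_RGB2BGR))
im=viewer.get_image("scene"); cv2.imwrite("pics/sc6z.png",cv2.cvtColor(cv2.resize(im[150:270,200:360],None,fx=5,fy=5,interpolation=cv2.INTER_CUBIC),cv2.COLOR_RGB2BGR))
```

```text
w_g3 39.9583 [ 0.5865 -0.1085  0.0851] [ 0.5623 -0.0315  0.242 ]
0.04957326181912151
```

View pics/w_g3o.png

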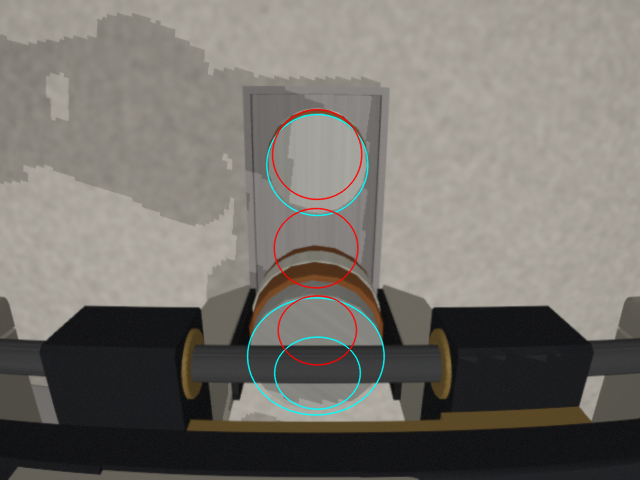

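View pics/sc6z.png

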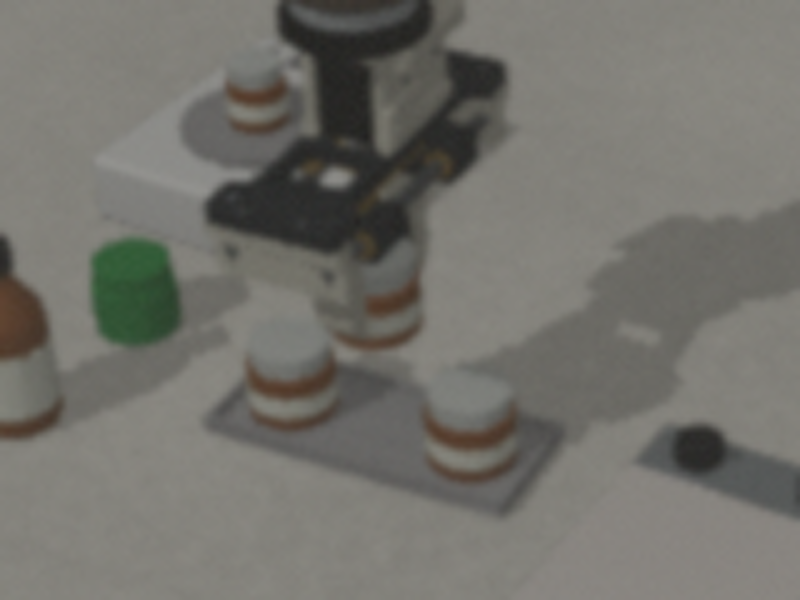

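View pics/top5z.png

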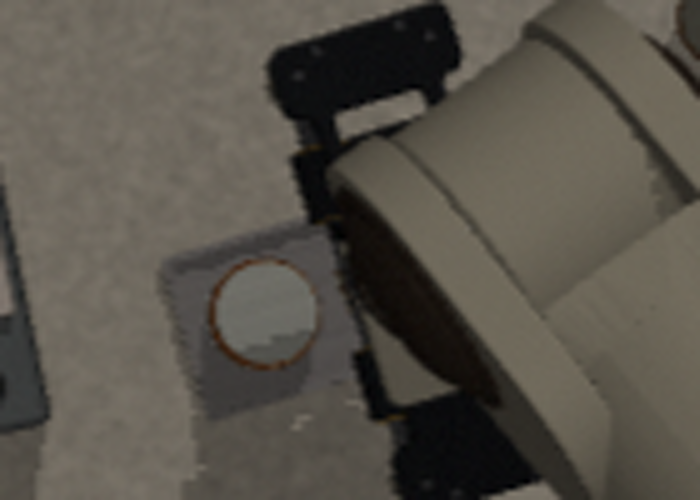

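In the overlay, neighbour A's lid (about (319,161)) and the held lid (bottom edge about row 405) are shifted by the same 2–3 mm towards +y from the prediction. That is the camera's bias, so the relative alignment is good. Now lower into the gap.

Run:
```python
from h import *
np.set_printoptions(precision=4,suppress=True)
p=(.5864,-.1084)
manip.servo_line((*p,.04),vel=.08); manip.servo_line((*p,.023),vel=.04)
z=lower(p,.023,.0125); print(manip.current_tool_pos(),manip.current_force(),manip.current_finger_gap(),manip.current_clock())
effector.open_jaws(); manip.sleep(.2)
manip.servo_line((*p,.08),vel=.06); manip.servo_line((*p,.2),vel=.2)
manip.move_pose((.52,-.06,.26),down(-78)); c,im=look("w_p2"); 
cv2.imwrite("pics/w_p2z.png",cv2.cvtColor(cv2.resize(im[60:220,260:500],None,fx=3.3,fy=3.3,interpolation=cv2.INTER_CUBIC),cv2.COLOR_RGB2BGR))
im=viewer.get_image("top"); save("top6.png",im); cv2.imwrite("pics/top6z.png",cv2.cvtColor(cv2.resize(im[180:280,290:430],None,fx=5,fy=5,interpolation=cv2.INTER_CUBIC),cv2.COLOR_RGB2BGR))
im=viewer.get_image("scene"); cv2.imwrite("pics/sc7z.png",cv2.cvtColor(cv2.resize(im[150:270,200:360],None,fx=5,fy=5,interpolation=cv2.INTER_CUBIC),cv2.COLOR_RGB2BGR))
```

```text
contact z 0.013999999999999995 df 6.597029609942231
[ 0.5866 -0.1084  0.0148] [-2.6964  0.1342  5.7739] 0.04995258498018567 43.4417
w_p2 48.2833 [ 0.52   -0.06    0.2599] [ 0.5983 -0.0428  0.4167]
```

View pics/w_p2z.png

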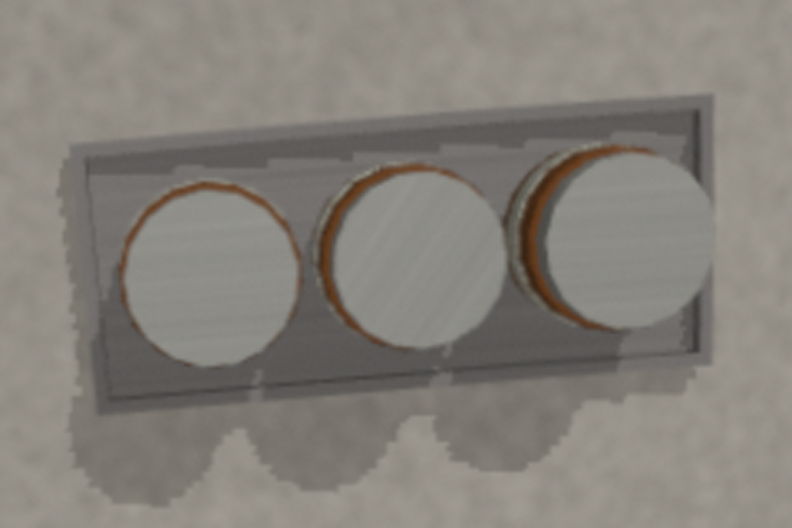

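View pics/top6z.png

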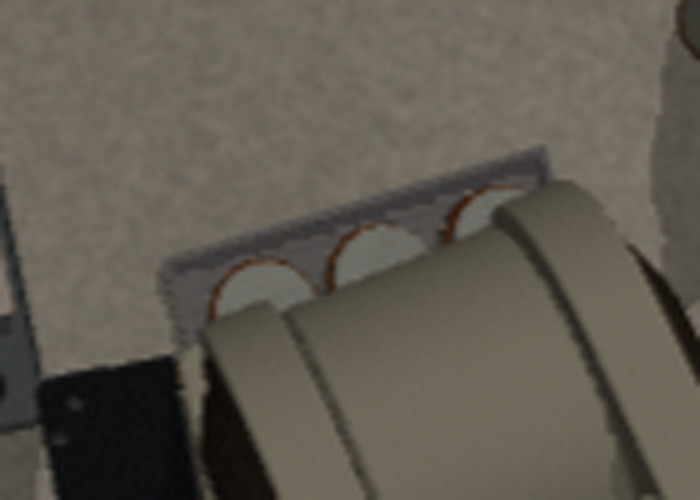

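View pics/sc7z.png

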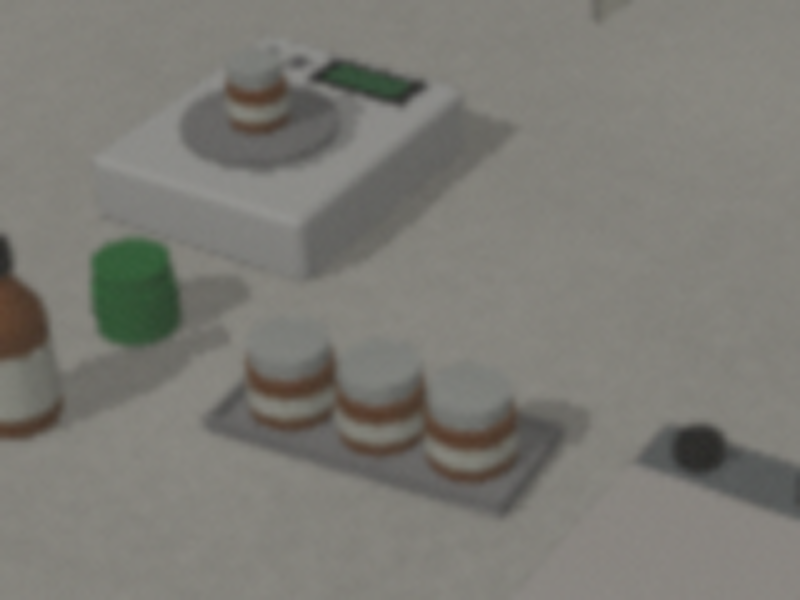

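The medium jar stands centred in the gap: the crop's lid centres are at x 211, 421 and 630, evenly spaced. All three are upright and the neighbours have not moved. Next: measure the large jar.

Run:
```python
from h import *
np.set_printoptions(precision=4,suppress=True)
manip.move_pose((.41,.34,.26),down(-78)); c,im=look("w_st4"); 
cv2.imwrite("pics/w_st4z.png",cv2.cvtColor(cv2.resize(im[40:190,230:430],None,fx=4,fy=4,interpolation=cv2.INTER_CUBIC),cv2.COLOR_RGB2BGR))
im=viewer.get_image("top"); cv2.imwrite("pics/top7z.png",cv2.cvtColor(cv2.resize(im[240:310,130:210],None,fx=8,fy=8,interpolation=cv2.INTER_CUBIC),cv2.COLOR_RGB2BGR))
```

```text
w_st4 50.3667 [0.4102 0.3397 0.26  ] [0.4886 0.3568 0.4168]
```

View pics/w_st4z.png

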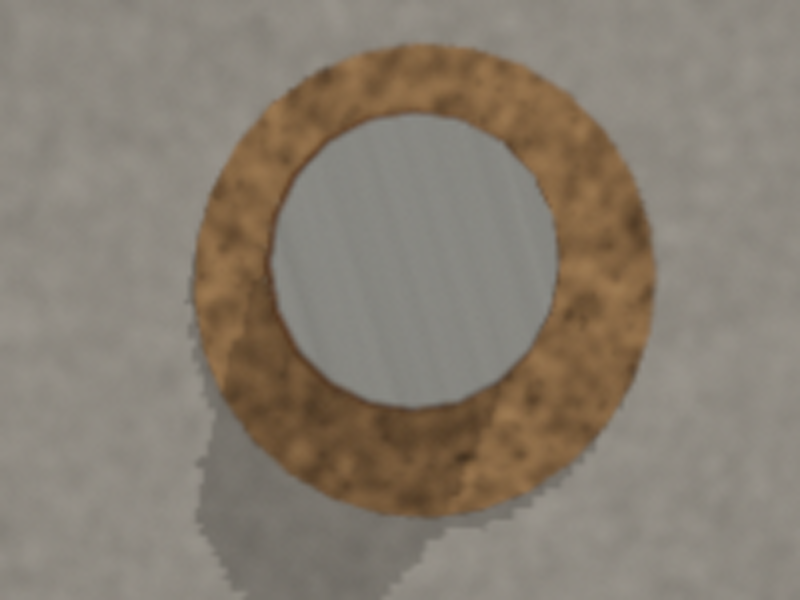

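View pics/top7z.png

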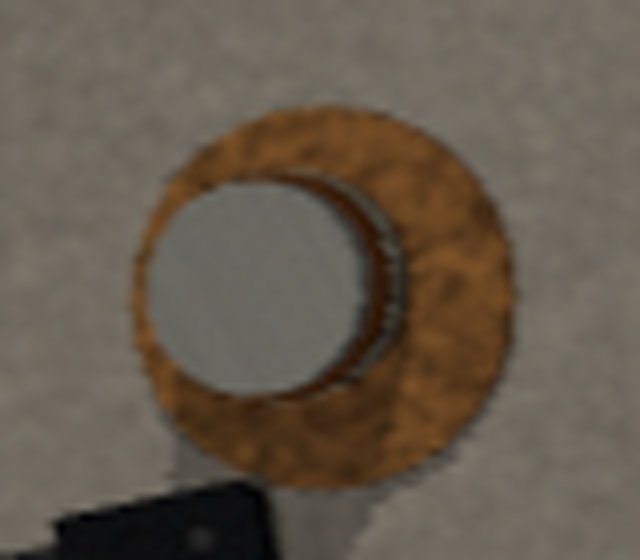

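Large lid: (333.5,105) in the wrist view and (162,276) in top. Next: grip it, carry it to the plate and check before lowering.

Run:
```python
from h import *
import pickle
np.set_printoptions(precision=4,suppress=True)
w=pickle.load(open("w_st4.pkl","rb"))[0]; t=pickle.load(open("tcal.pkl","rb"))
m1=onz(w,(333.5,105),.056);m2=onz(t,(162,276),.056);print(m1,m2,tri([(w,(333.5,105)),(t,(162,276))]))
p=((m1+m2)/2)[:2]; q=down(-78)
manip.move_pose((*p,.16),q); manip.sleep(.3)
manip.servo_line((*p,.06),vel=.12)
manip.servo_line((*p,.014),vel=.05); manip.sleep(.2)
print(manip.current_tool_pos(),manip.current_force())
effector.close(20); print("gap",manip.current_finger_gap(),manip.current_force(),manip.current_wrist_torque())
manip.servo_line((*p,.03),vel=.03); manip.sleep(.2)
print("gap",manip.current_finger_gap(),manip.current_force(),manip.current_clock())
manip.servo_line((*p,.2),vel=.15)
p=(.614,.1255)
manip.move_pose((*p,.2),q); manip.sleep(.2); manip.servo_line((*p,.11),vel=.12)
look("w_g4"); save("sc8.png",viewer.get_image("scene")); print(manip.current_finger_gap(),manip.current_clock())
```

```text
[0.4943 0.3437 0.056 ] [0.4927 0.3418 0.056 ] (array([0.4935, 0.3434, 0.0507]), [np.float64(0.0008948349110203944), np.float64(0.0008948349110205813)])
[0.4937 0.3428 0.0143] [ 0.008   0.6393 -1.0022]
gap 0.0638428970078451 [ 0.6666 -0.4997  0.5437] [-0.0043  0.0517  0.0132]
gap 0.06371585083508373 [ 0.2103 -0.1688 -1.2909] 55.0
w_g4 58.8083 [0.6141 0.1255 0.1103] [0.6924 0.1427 0.2672]
0.06349736014066577 58.8583
```

View pics/w_g4.png

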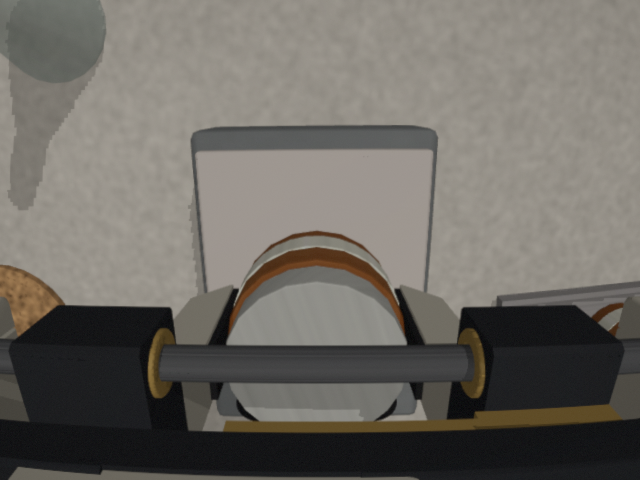

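View pics/sc8.png

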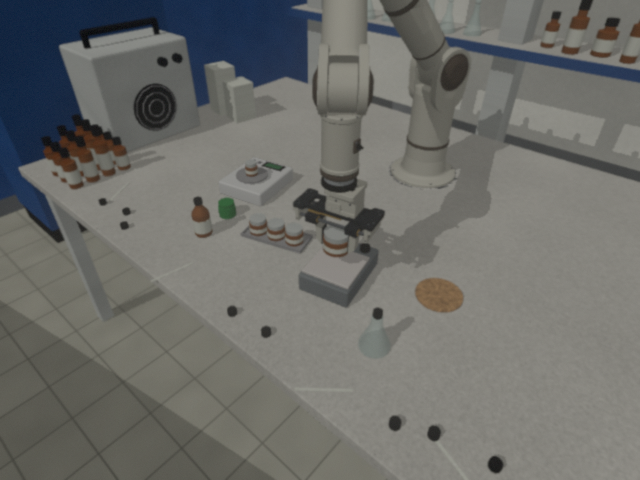

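The large jar is held (gap 63.6 mm), centred over the plate (jar column about 316, plate edges 197–435), and the other jars are in place. Lower and release.

Run:
```python
from h import *
np.set_printoptions(precision=4,suppress=True)
p=(.614,.1255)
manip.servo_line((*p,.075),vel=.05)
z=lower(p,.075,.0635); print(manip.current_tool_pos(),manip.current_finger_gap(),manip.current_clock())
effector.open_jaws(); manip.sleep(.2)
manip.servo_line((*p,.13),vel=.06); manip.servo_line((*p,.24),vel=.2)
manip.move_pose((.53,.10,.26),down(-78)); look("w_p3")
manip.move_pose((.40,.05,.30),down(-78)); manip.sleep(.3)
save("sc9.png",viewer.get_image("scene")); save("top9.png",viewer.get_image("top"));print(manip.current_clock(),manip.current_force())
```

```text
contact z 0.06449999999999999 df 11.112043589113648
[0.6141 0.1256 0.066 ] 0.06356059144539333 62.1083
w_p3 65.825 [0.5302 0.1004 0.2597] [0.6086 0.1176 0.4164]
66.8583 [-0.3919  0.4506 -0.3841]
```

View pics/w_p3.png

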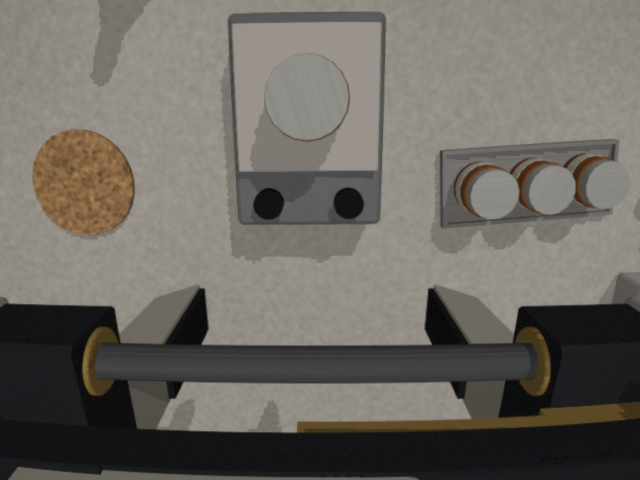

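View pics/sc9.png

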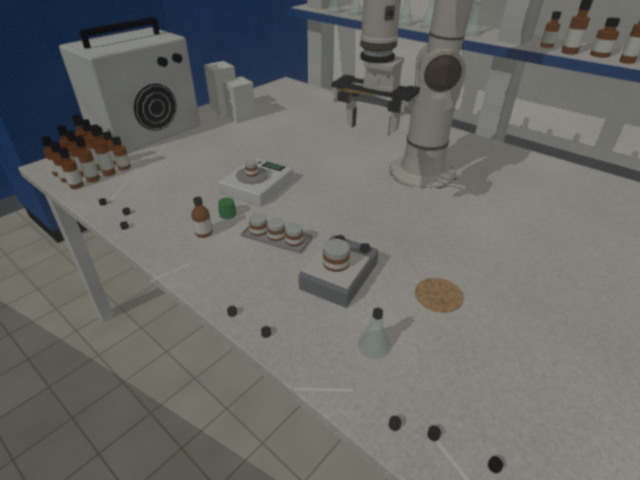

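View pics/top9.png

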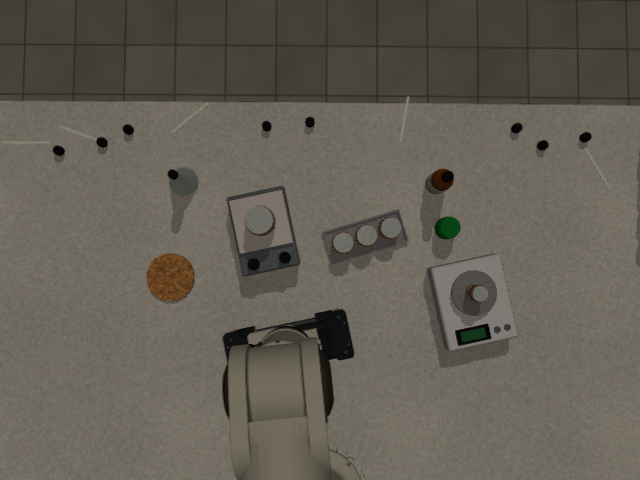

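All three jars are placed and upright. A quick numeric check of the lid positions: large at (307.5,97) in w_p3 and (259.5,220) in top, small at (480,293.5) in top.

Run:
```python
from h import *
import pickle
np.set_printoptions(precision=4,suppress=True)
w=pickle.load(open("w_p3.pkl","rb"))[0]; t=pickle.load(open("tcal.pkl","rb"))
pw=np.mean([onz(w,u,.058) for u in[(232,24),(384,24),(379,172),(239,173)]],0)
print("large-plate wrist",onz(w,(307.5,97),.108)-pw,"top",onz(t,(259.5,220),.108)[:2]-np.array([.6135,.1257]))
print("small-pan top",onz(t,(480,293.5),.1)[:2]-np.array([.4606,-.3425]))
w1=pickle.load(open("w_p1.pkl","rb"))[0]; print("small-pan wrist",onz(w1,(334,134),.1)-onz(w1,(333,132),.058))
w2=pickle.load(open("w_p2.pkl","rb"))[0]; A,M,B=[onz(w2,(260+x/3.3,60+y/3.3),.05)[:2] for x,y in((211,274),(421,256),(630,240))]; print("A,M,B",A,M,B,"M-mid",M-(A+B)/2)
manip.hand_in(); print(manip.current_clock())
```

```text
large-plate wrist [ 0.0013 -0.0001  0.05  ] top [-0.0002 -0.0013]
small-pan top [0.0015 0.0011]
small-pan wrist [0.0006 0.0009 0.042 ]
A,M,B [ 0.5715 -0.0549] [ 0.5876 -0.1072] [ 0.6037 -0.1597] M-mid [0.     0.0001]
the job is handed in; nothing more can be done
the job is handed in; nothing more can be done
```

I unstacked the three jars from the top and set each one down upright: the small on the balance pan, the medium in the tray gap and the large on the warmer plate. I lowered each until the wrist felt contact, then released it. The job was handed in at about 67 s of the 102 s allowed; no verdict was given.

Last checks from the pictures:
- **Small jar:** about 1–2 mm from the pan's centre (top and wrist views).
- **Medium jar:** within about 1 mm of the middle between its neighbours. Both neighbours are upright and within about 2 mm of where they were first measured.
- **Large jar:** about 1–2 mm from the centre of the warmer plate (top and wrist views).
- **Bystanders and gripper:** the bottle, flask and green look-alike show no movement. The gripper was well clear of everything at the end.

Two things disagreed along the way:
- **Rough height readings:** first readings from the wrist camera put raised tops 5–15 mm below the text's heights. Careful readings of the neighbours' lids came out 2–3 mm low, and all three set-downs made contact within about 2 mm of the height the text implied.
- **Scene camera:** it sat about 2 px off the others throughout, so I used it only as a visual check.

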